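# Pack the spice jars and latch the carrying box

### The arm

A 6-joint arm with a two-finger parallel gripper is mounted at the origin on a cart in front of the work surface, level with it; the furniture and walls round the work are solid. World frame = base frame: x ahead of the robot, y to its left, z up, the work surface at z = 0. Lengths are in mm, angles in rad, forces in N, time in s.
With the tool pointing down it reaches from about 300 to 775 mm from the base axis. Payload 14.6 kg.
Tool frame: the origin (TCP) lies on the mounting face of the last link; the fingertips stand 199 mm ahead of it and the grasp point (between the pads) lies 180 mm ahead of it; z points along the fingers, y is the line along which they close (so a half turn about z gives the same grasp; the last joint's range is limited). The gripper opens to 94 mm and grips with 3 to 60 N. Pads are 16 mm wide; open, the fingers measure 119 mm over their backs; the gripper's body (75 mm by 177 mm) begins 78 mm behind the grasp point.
Start: joints at [-1.363, 0.3, 1.521, -0, 1.321, -0.067], TCP at [149.238, -529.357, 404.646] pointing down, gripper open.
Joint ranges: [-3.03, 3.03], [-0.79, 2.21], [0.23, 2.52], [-1.04, 4.18], [0, 3.07], [-2.55, 2.55]. Speed limits (rad/s): [2.22, 2.22, 2.57, 3.14, 3.14, 3.14].

### API

Orientations are given as [roll, pitch, yaw] about the fixed x, y, z axes, in that order (R = Rz(yaw) Ry(pitch) Rx(roll)).
In Python, from cell import manip gives the robot as it stands. The module is installed in compiled form; this text tells all that it offers.
- The arm moves only by the shell command python3 -m creep 'ROWS' [FORCE]. ROWS is a JSON object of lists of equal length, an entry for each row: "slide": the shift along the world's x, y, z in cm, a list of three; "turn": the turn about the world's z in rad; "claw": the opening, from 0 (shut) to 1 (fully open). A call has 1 to 8 rows; each row shifts and turns the commanded pose from where the row before left it; what a row does not reach is not made up. A row lasts 1/8 s, in which the tool goes at most 62.5 mm and 10.7 degrees, less where a joint would pass 70% of its speed; a pose out of reach is approached as far as the arm can. A call with a gripper value outside its range is refused whole. The fingers move at their own pace and stop on an object; FORCE is the grip in N (left out, the last holds). Time passes only in rows, so rows that do not move let the fingers close. It gives the time, the measured TCP pose, the force, the opening and the grip force at its end, in the units of the state.
- manip.read_state(): the state, without advancing time (a new reading comes with each control period).
- manip.camera(name): name is "scene" or "top" or "wrist"; returns (picture, depth): 420x560x3 uint8, red, green, blue; 420x560 float32, mm along the optical axis (not along the pixel's ray), 0 where there is no reading.
- manip.calibration(name): a dict with "intrinsics" (3x3 intrinsics, pixels), "pose" (4x4, takes a point from camera to world coordinates). Camera axes: x right, y up, looking along -z (the intrinsics and any distortion apply to the point x, -y, -z); pixel columns grow to the right and rows downward; lengths in mm; the calibration is good to about 2 mm. A picture is of the moment at which its call begins: read the wrist's pose just before it. calibration takes no time and is no camera call; for the wrist camera it gives the pose at the moment of the call.
- manip.sign_off(): hands the job in; it is judged then, once.
Trained networks look in the newest picture that a camera, given by its name, has taken for a name from the list of things; names that differ only in an ending like _2 or _b are one class to them, and where a whole thing is asked for, a point or a joint stands for the part that bears it (a point fixed in the world has none). Each returns a list of dicts, best first, with "score" (0 to 1); they miss things now and then, are a little off and sometimes report something else, mostly with a low value. They report only what shows in the picture. A call takes as long as a camera call. They do not tell look-alikes from the thing itself.
- manip.cut_out(query, camera): "mask" (420x560 bool, what is visible of it) and "position" ([column, row] in pixels, amid what is visible of it).
The state is a dict: "clock": time; "joints": joint angles; "qd": joint speeds; "effort": joint torques, N m; "eef_pos": TCP position; "eef_rot": TCP orientation; "wrist_force": force on the tool from outside, world axes, zero at the start; "moment": the same for the moment, N m; "finger_gap": finger opening in mm; "finger_force": force on a finger pad.
Only numpy, scipy, OpenCV 4.12 (cv2) and the standard library are available. Lean on these libraries where they do the work, as an engineer would, in place of code of your own. Each camera call takes 0.05 s, during which the arm holds its last target. There are 200 camera calls.

### The job

Pack the spice jars that stand on the worktop into the wooden carrying box: stand them all upright in its channel and slide the wooden stop along so that the row is pushed tight together against the end wall opposite the stop. Then close the lid, hook the latch's wire bail over the keeper on the lid and press the lever down past centre until it lies home against the box. Leave the tomato, the lime and the bottle alone.

Things in the scene. Friction and masses are not known exactly. Their poses are not given: they have to be found in the camera images.
- spice_box: Wooden carrying box, fixed. Outside 120 (x) x 258 (y) x 72 mm high; walls 8 mm front and back, 9 mm at the ends; floor 8 mm. Origin: underside, middle of its length, 56 mm behind the front face (64 mm before the back); -x is the front (latch, robot), +y the end wall against which the row stands. Two floor rails 24 mm high leave a channel 54 mm wide along y, centred on x = 0.
- row_end (a point): Foot of the inner face of the box's +y end wall, in the middle of the channel, on the floor (8 mm over the worktop); axes as spice_box. Jars stand at negative y from here; the channel is 240 mm long in all.
- stop (a joint): Sliding stop, a wooden bookend that runs in the channel: 0 = at the -y end of the box, grows as it slides towards +y (m), at most 0.16. It resists with about 4 N and stays where it is left.
- stop_face (a point): Foot of the stop's flat pushing face (+y side; the face is 50 mm wide, 30 mm high).
- stop_grip (a point): Middle of the top of the stop's upright post, the thing to hold (it stands 30 mm above the face): 28 mm in x, 10 mm in y, top 60 mm over the box floor (68 mm over the worktop). It lies 13 mm behind the pushing face, 17 mm from the end wall when the stop is at 0. It gives way along y only.
- lid (a joint): Lid hinge: 0 = shut, grows as the lid opens (rad), stands open at 1.72 to 1.88 at the start, at most 1.95. Stiff hinge (0.2 N m): the lid stays where it is put. The lid is a board 124 mm from hinge to front edge, 260 mm wide, 10 mm thick, 0.3 kg.
- lid_hinge (a point): Middle of the lid's hinge axis, along the box's y, at the top of the far wall, 72 mm over the worktop (on the underside of the shut lid).
- lid_front (a point): Middle of the upper front edge of the lid, 124 mm from the hinge, on its outer face.
- keeper (a point): Where the bail's bar rests when hooked: on the lid's outer face at its front edge, just behind the keeper's upturned lip; 6.5 mm over the lid's face. Axes as the lid (+x to the hinge). The steel lip is 16 mm wide, its inner face 4 mm to -x of this point, its top 4.5 mm over this point; behind it is a flat steel seat 33 mm long.
- lever (a joint): Toggle lever on the box's front: 0 = closed, hanging down against the box; grows as it swings outwards and up (rad), 2.2 to 2.55 at the start, at most 2.7. A plate 24 mm wide, 46 mm long from its pin, 4 mm thick. Pin friction (0.025 N m) holds it where it is left. With the bail hooked, closing it takes 5 to 8 N and it snaps shut by itself below about 0.25.
- lever_pin (a point): Middle of the lever's pin, along the box's y: 18 mm in front of the box's front face, 56 mm over the worktop.
- lever_tip (a point): Middle of the free end of the lever, 46 mm from its pin.
- bail (a joint): Angle of the wire bail to the lever (rad), -0.7 to 3.6: 0 = folded along the lever towards its tip; grows as the bail swings up and over towards the lid. At the start it hangs outwards, away from the box (-0.7 to -0.3). It pivots loosely on a pin through the lever, 16 mm from lever_pin towards lever_tip, and falls by its weight to either side.
- bail_bar (a point): Middle of the bail's cross bar (along the box's y): 8 mm thick, 41 mm long over its ends, 46 mm from the bail's pivot. Two 4 mm wire legs 33 mm apart pass either side of the lever and the keeper's lip; springs let the bail stretch up to 9 mm (6000 N/m). Laid over with the lever still open, the bar may lie up to 35 mm behind the lip.
- jar_a: Squat glass spice jar with a wooden lid, one of up to four that differ only in their filling; a cylinder 46 mm across, 56 mm tall (the lid is the top 13 mm), 0.12 kg; may be absent. Origin: centre of the underside, z up.
- jar_b: Squat glass spice jar with a wooden lid, one of up to four that differ only in their filling; a cylinder 46 mm across, 56 mm tall (the lid is the top 13 mm), 0.12 kg; may be absent. Origin: centre of the underside, z up.
- jar_c: Squat glass spice jar with a wooden lid, one of up to four that differ only in their filling; a cylinder 46 mm across, 56 mm tall (the lid is the top 13 mm), 0.12 kg; may be absent. Origin: centre of the underside, z up.
- jar_d: Squat glass spice jar with a wooden lid, one of up to four that differ only in their filling; a cylinder 46 mm across, 56 mm tall (the lid is the top 13 mm), 0.12 kg; may be absent. Origin: centre of the underside, z up.
- tomato: Tomato, 57 mm, on the paddle board at the right; leave alone. Origin: underside.
- lime: Lime, 60 x 48 mm, on the paddle board; leave alone. Origin: underside.
- bottle: Bottle, 48 mm across, 183 mm tall, behind at the left of the box; leave alone. Origin: underside.
Mind the look-alikes: they are no part of the job. Leave any turquoise or yellow look-alike of the jar_b alone.

How it is judged:
By the outcome, as a careful person would: the job done as asked, in the order asked, and still so for the second after the job is handed in, with the robot touching nothing.
Of jar_a, jar_b, jar_c, jar_d only 2 to 4 are there at a start; the rules pass over those that are not, and their reading is None.
At some moment in a run one of jar_a, jar_b, jar_c, jar_d may be knocked a few centimetres aside while the robot is not near it.
It also fails if it takes over 210 s, if anything falls off the work surface, if the arm or the gripper's body presses on something with over 40 N, if the wrist force passes 120 N, or if a joint passes its speed limit or range.

## Working session

There is one attempt and no reset: what is moved stays moved. The work goes in short steps, Python scripts to look and compute and a shell command to move; the robot and the scene stay as the last step left them, time stands still between calls to the robot, and variables do not carry over. Pictures are saved under pics/ and viewed, at most 14 in all, crops included, and the job is handed in when it is done.

```bash
mkdir -p pics; ls; cat > h.py <<'E'
import numpy as np, cv2
from cell import manip
def grab(cam,fn=None):
    cal=manip.calibration(cam); im,d=manip.camera(cam)
    if fn: cv2.imwrite('pics/'+fn,im[:,:,::-1])
    return im,d,np.array(cal['intrinsics']),np.array(cal['pose'])
def cloud(d,K,P):
    v,u=np.mgrid[:d.shape[0],:d.shape[1]]
    x=(u-K[0,2])/K[0,0]*d; y=(v-K[1,2])/K[1,1]*d
    c=np.stack([x,-y,-d],-1)
    w=c@P[:3,:3].T+P[:3,3]; w[d<=0]=np.nan
    return w
E
python3 - <<'E'
from h import *
s=manip.read_state(); print(s)
for c in ['top','scene']:
    im,d,K,P=grab(c,c+'0.png'); print(c,manip.calibration(c).keys(),K.round(1).tolist(),P.round(3).tolist())
    w=cloud(d,K,P)
    for q in ['jar_a','spice_box','stop','lid','lever','bail','bottle','tomato']:
        for r in manip.cut_out(q,c):
            if r['score']<.3: continue
            m=r['mask']; p=w[m]
            print(q,round(r['score'],2),np.round(r['position']),m.sum(),np.nanmedian(p,0).round(),np.nanpercentile(p,2,axis=0).round(),np.nanpercentile(p,98,axis=0).round(), np.median(im[m],0))
E
```

```text
pics
{'clock': 0.0, 'joints': array([-1.36258822e+00,  3.00499240e-01,  1.52156081e+00, -3.30626453e-05,
        1.32068332e+00, -6.65957105e-02]), 'qd': array([-0.00158111,  0.00048508, -0.00044173,  0.0008739 , -0.00033671,
        0.00010386]), 'effort': array([ 1.45080387e-03, -5.31802726e+01, -3.52738667e+01,  7.08469050e-02,
        2.41729862e-02, -9.91357524e-05]), 'eef_pos': array([ 149.23964139, -529.34231614,  404.0793338 ]), 'eef_rot': array([-3.14044236e+00, -4.46224793e-05,  2.74811995e-01]), 'wrist_force': array([-0.07555044,  0.40503748,  0.15680802]), 'moment': array([-0.01641655,  0.00987332, -0.02899602]), 'finger_force': 0.0, 'finger_gap': 93.67759967368193}
top dict_keys(['intrinsics', 'pose']) [[536.3, 0.0, 276.2], [0.0, 536.3, 205.6], [0.0, 0.0, 1.0]] [[-0.022, 0.992, -0.125, 412.449], [-1.0, -0.021, 0.009, -256.606], [0.007, 0.126, 0.992, 1348.137], [0.0, 0.0, 0.0, 1.0]]
jar_a 0.84 [421. 238.] 367 [ 494. -625.   56.] [ 475. -651.    9.] [ 515. -608.   62.] [250. 230.  61.]
jar_a 0.75 [318. 217.] 288 [ 551. -369.   57.] [ 531. -389.   25.] [ 573. -349.   62.] [
[... 1911 characters left out ...]
.] 315 [ 477. -548.   51.] [ 464. -566.    2.] [ 507. -525.   58.] [  0. 166. 154.]
spice_box 0.8 [255. 178.] 3619 [ 620. -132.  115.] [ 587. -251.   17.] [657.  -0. 190.] [107.  81.  49.]
spice_box 0.56 [249. 170.] 2722 [ 627. -125.  136.] [ 594. -245.   74.] [659.   1. 191.] [106.  80.  49.]
lid 0.75 [250. 169.] 2632 [ 626. -122.  135.] [ 594. -243.   75.] [656.   1. 191.] [106.  80.  49.]
lever 0.31 [254. 179.] 3668 [ 620. -133.  114.] [ 585. -253.   15.] [658.  -0. 191.] [107.  81.  49.]
bottle 0.59 [210. 151.] 381 [666.  75. 103.] [638.  55.   4.] [744. 145. 183.] [129. 112.  72.]
tomato 0.76 [343. 219.] 262 [ 664. -440.   56.] [ 649. -464.   29.] [ 696. -413.   68.] [187.   63.5  18. ]
```

```bash
python3 - <<'E'
import cv2
a=cv2.imread('pics/top0.png')[130:300,130:450]; cv2.imwrite('pics/top0c.png',cv2.resize(a,(800,425),interpolation=cv2.INTER_CUBIC))
E
```

```text
(no output)
```

View pics/top0c.png

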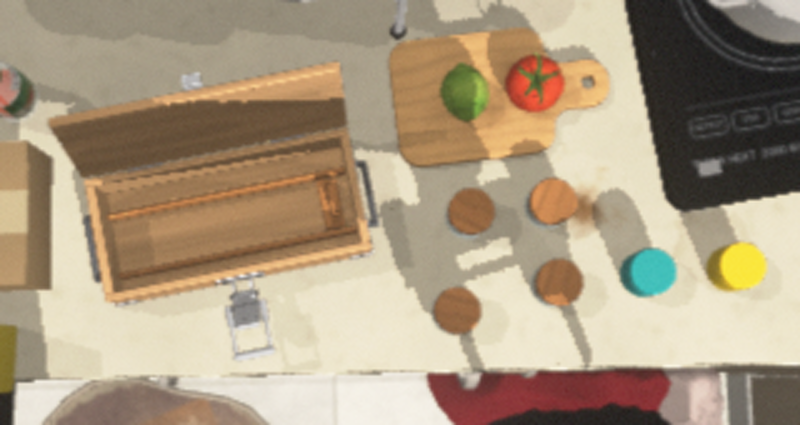

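View pics/scene0.png

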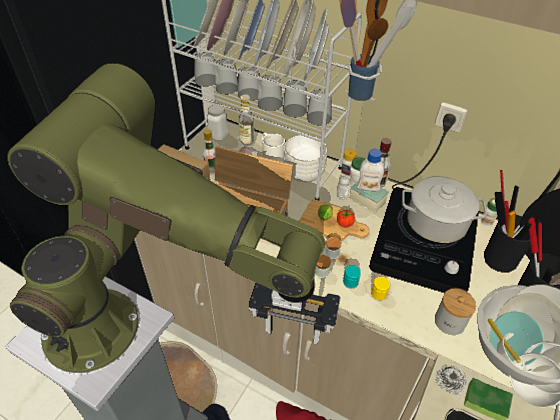

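```bash
cat >> h.py <<'E'
def boxfit(w,z0=67,z1=77,guess=(570,-133,.17)):
    # edge tops of the box walls: fit the outline's walls
    from scipy.optimize import minimize
    p=w.reshape(-1,3); p=p[np.isfinite(p[:,0])]
    c0,s0=np.cos(guess[2]),np.sin(guess[2]); r=p[:,:2]-guess[:2]
    l=np.c_[r@[c0,s0],r@[-s0,c0]]
    k=(abs(l[:,0])<95)&(abs(l[:,1])<150)&(p[:,2]>z0)&(p[:,2]<z1); q=p[k][:,:2]
    def f(t):
        c,s=np.cos(t[2]/100),np.sin(t[2]/100); r=q-t[:2]; x=r@[c,s]; y=r@[-s,c]
        d=np.minimum(np.hypot(np.maximum(abs(x+52)-4,0),np.maximum(abs(y)-129,0)),
                     np.hypot(np.maximum(abs(abs(y)-124.5)-4.5,0),np.maximum(abs(x-4)-60,0)))
        d=np.minimum(d,np.hypot(np.maximum(abs(x-60)-4,0),np.maximum(abs(y)-129,0)))
        return np.minimum(d,8).mean()
    best=min((minimize(f,[guess[0]+a,guess[1]+b,guess[2]*100+e],method='Nelder-Mead',options=dict(xatol=.01,fatol=1e-5)) for a in(-8,8) for b in(-8,8) for e in (-4,4)),key=lambda r:r.fun)
    return best.x[0],best.x[1],best.x[2]/100,best.fun,len(q)
def tobox(w,b):
    c,s=np.cos(b[2]),np.sin(b[2]); r=w[...,:2]-np.array(b[:2])
    return np.stack([r@[c,s],r@[-s,c],w[...,2]],-1)
E
cat > m0.py <<'E'
from h import *
im,d,K,P=grab('top'); w=cloud(d,K,P)
b=boxfit(w); print('box',np.round(b,3))
l=tobox(w,b).reshape(-1,3); l=l[np.isfinite(l[:,0])]
for y in (-100,-50,0,50,100):
    k=(abs(l[:,1]-y)<10)&(l[:,0]>50)&(l[:,0]<130)&(l[:,2]>80)&(l[:,2]<215); q=l[k]
    t=np.argmax(q[:,2]); f=np.polyfit(q[q[:,2]<180][:,2],q[q[:,2]<180][:,0],1); print('lid',y,f.round(3),q[t].round())
k=(abs(l[:,0])<25)&(l[:,1]<-60)&(l[:,1]>-128)&(l[:,2]>60)&(l[:,2]<74); print('post',np.median(l[k],0).round(1),k.sum())
k=(abs(l[:,0])<20)&(abs(l[:,1])<80)&(l[:,2]<20); print('floor z',np.median(l[k][:,2]))
k=(l[:,0]<-62)&(l[:,0]>-150)&(abs(l[:,1])<60)&(l[:,2]>15); print('latch',l[k].min(0).round(),l[k].max(0).round(),np.median(l[k],0).round())
q=w[np.isfinite(w[...,0])]; k=(q[:,0]>430)&(q[:,0]<600)&(q[:,1]>-330)&(q[:,1]<-290); print('table z',np.median(q[k][:,2]))
E
python3 m0.py
```

```text
box [ 5.49731e+02 -1.36514e+02  1.80000e-01  3.55000e-01  1.12700e+03]
lid -100 [ 0.254 44.886] [ 99. -97. 196.]
lid -50 [ 0.255 45.156] [ 96. -41. 198.]
lid 0 [ 0.257 44.862] [105.  -2. 203.]
lid 50 [ 0.248 46.142] [ 95.  50. 196.]
lid 100 [ 0.246 46.499] [ 99.  95. 198.]
post [  -0.4 -106.4   70.2] 86
floor z 9.092212253222442
latch [-135.  -20.   48.] [-62.  20.  95.] [-96.   0.  73.]
table z 1.2142559222149885
```

```bash
python3 -m creep '{"slide":[[4,3.5,0],[4,3.5,0],[4,3.5,0],[4,3.5,0],[4,3.5,0],[4,3.5,0],[4,3.5,0],[4,3.5,0]],"turn":[0.0756,0.0756,0.0756,0.0756,0.0756,0.0756,0.0756,0.0756],"claw":[0.75,0.75,0.75,0.75,0.75,0.75,0.75,0.75]}' 20
cat > m1.py <<'E'
from h import *
import sys
def jars(cam,w):
    out=[]
    im=None
    for r in manip.cut_out('jar_a',cam):
        p=w[r['mask']]; z=np.nanpercentile(p[:,2],90)
        p=p[abs(p[:,2]-z)<6]
        if len(p)<15: continue
        (c,rad)=cv2.minEnclosingCircle(p[:,:2].astype(np.float32))
        out.append((r['score'],np.r_[(p[:,:2].min(0)+p[:,:2].max(0))/2],c,rad,z,r['mask']))
    return out
for cam in sys.argv[1:]:
    s=manip.read_state(); im,d,K,P=grab(cam,f"{cam}_{s['clock']:.2f}.png"); w=cloud(d,K,P)
    print(cam,s['clock'],s['eef_pos'].round(1),s['eef_rot'].round(3),'P',P[:3,3].round())
    try: print('box',np.round(boxfit(w,guess=(550,-136.5,.18)),3))
    except Exception as e: print(e)
    for o in jars(cam,w): print('jar',round(o[0],2),o[1].round(1),np.round(o[2],1),round(o[3],1),round(o[4],1),np.median(im[o[5]],0))
E
python3 m1.py top wrist
```

```text
clock: 1.95
eef_pos: [470.4, -248.0, 404.8]
eef_rot: [3.141, -0.0, 0.882]
wrist_force: [0.0, -1.2, -0.3]
finger_gap: 70.7
finger_force: 0.0
top 1.95 [ 470.4 -248.   404.8] [ 3.141 -0.     0.882] P [ 412. -257. 1348.]
box [ 5.49908e+02 -1.36618e+02  1.80000e-01  4.73000e-01  8.58000e+02]
jar 0.84 [ 551.9 -370.6] [ 552.2 -370.7] 21.8 60.5 [200. 137.  84.]
jar 0.83 [ 491.  -543.6] [ 491.6 -543.9] 22.9 60.0 [ 66. 191. 185.]
jar 0.8 [ 456.8 -354.5] [ 457.  -354.2] 22.5 60.0 [200. 136.  85.]
jar 0.68 [ 483.3 -454.2] [ 483.  -453.8] 22.6 59.9 [186. 129.  82.]
jar 0.63 [ 644.4 -120. ] [ 642.4 -120. ] 129.5 183.9 [170. 132.  93.]
jar 0.62 [ 494.1 -630.6] [ 494.  -631.1] 23.4 59.9 [250. 230.  61.]
jar 0.53 [ 561.1 -450.1] [ 561.6 -450.7] 22.9 60.0 [198. 136.  85.]
wrist 2.05 [ 471.7 -246.5  404.5] [-3.142e+00 -1.000e-03  8.860e-01] P [ 515. -192.  384.]
box [ 5.49047e+02 -1.35378e+02  1.85000e-01  9.39000e-01  6.91100e+03]
jar 0.88 [ 568.8 -434.5] [ 568.7 -434.3] 14.1 53.0 [88. 85. 78.]
jar 0.74 [ 552.4 -369.1] [ 552.8 -369.7] 23.0 55.7 [198. 130.  74.]
jar 0.72 [ 455.8 -353.3] [ 457.1 -353.2] 23.0 55.8 [197. 127.  72.]
jar 0.67 [ 646.5 -219.9] [ 646.5 -219.9] 29.5 136.4 [162. 122.  78.]
```

```bash
python3 -m creep '{"slide":[[-0.7,-5.3,0],[-0.7,-5.3,0],[0,0,0],[0,0,0],[0,0,-5],[0,0,-5],[0,0,0],[0,0,0]],"turn":[0,0,0,0,0,0,0,0],"claw":[0.75,0.75,0.75,0.75,0.75,0.75,0.75,0.75]}'
python3 -c "from cell import manip;s=manip.read_state();print(s['eef_pos'],s['eef_rot'])"
```

```text
clock: 3.15
eef_pos: [455.6, -355.3, 307.0]
eef_rot: [3.139, 0.0, 0.88]
wrist_force: [-1.1, -0.1, 0.0]
finger_gap: 70.5
finger_force: 0.0
[ 455.63303273 -355.26298873  306.96990067] [3.13904304e+00 1.01094363e-04 8.79989956e-01]
```

```bash
python3 -m creep '{"slide":[[0.1,0.2,-3.8],[0,0,-3.8],[0,0,0],[0,0,0],[0,0,0],[0,0,0],[0,0,0],[0,0,0]],"turn":[0,0,0,0,0,0,0,0],"claw":[0.75,0.75,0.75,0.75,0,0,0,0]}'
python3 -m creep '{"slide":[[0,0,0],[0,0,2],[0,0,5],[0,0,5],[0,0,0],[0,0,0]],"turn":[0,0,0,0,0,0],"claw":[0,0,0,0,0,0]}'
```

```text
clock: 4.15
eef_pos: [456.4, -353.4, 229.3]
eef_rot: [3.141, 0.0, 0.88]
wrist_force: [-0.4, -0.1, 5.3]
finger_gap: 45.8
finger_force: 20.0
clock: 4.9
eef_pos: [456.1, -353.2, 347.5]
eef_rot: [-3.14, -0.0, 0.88]
wrist_force: [0.8, 0.4, -2.3]
finger_gap: 45.5
finger_force: 20.0
```

```bash
python3 -m creep '{"slide":[[1.3,5,0],[1.3,5,0],[1.3,5,0],[1.3,5,0],[1.3,5,0],[1.3,5,0],[0,0,0],[0,0,0]],"turn":[0,0,0,0,0,0,0,0],"claw":[0,0,0,0,0,0,0,0]}'
python3 -m creep '{"slide":[[0,0,-4],[0,0,0],[0,0,0]],"turn":[0,0,0],"claw":[0,0,0]}'
python3 m1.py wrist
```

```text
clock: 5.9
eef_pos: [534.1, -53.6, 347.3]
eef_rot: [-3.14, 0.001, 0.88]
wrist_force: [-0.2, -0.9, -1.1]
finger_gap: 45.7
finger_force: 20.0
clock: 6.28
eef_pos: [534.4, -54.1, 309.6]
eef_rot: [3.141, -0.0, 0.879]
wrist_force: [-0.8, -0.3, -1.1]
finger_gap: 45.6
finger_force: 20.0
wrist 6.275 [534.4 -54.1 309.6] [ 3.141 -0.     0.879] P [578.  -0. 289.]
box [ 5.49711e+02 -1.35121e+02  1.80000e-01  6.76000e-01  9.10000e+03]
jar 0.93 [534.5 -53.4] [534.1 -53. ] 23.3 136.0 [213. 140.  78.]
jar 0.31 [627.5 -31.1] [623.7 -31.1] 40.5 190.0 [103.  77.  52.]
```

```bash
ls pics
```

```text
scene0.png
top0.png
top0c.png
top_1.95.png
wrist_2.05.png
wrist_6.28.png
```

```bash
python3 -m creep '{"slide":[[0,0.1,-3],[0,0,-3],[0,0,-0.6],[0,0,-0.6],[0,0,0],[0,0,0]],"turn":[0,0,0,0,0,0],"claw":[0,0,0,0,0,0]}'
```

```text
clock: 7.12
eef_pos: [534.4, -52.4, 237.4]
eef_rot: [3.141, -0.001, 0.88]
wrist_force: [0.3, 0.5, -1.2]
finger_gap: 45.4
finger_force: 20.0
```

```bash
python3 -m creep '{"slide":[[0,0,0],[0,0,0],[0,0,0],[0,0,2],[0,0,5],[0,0,5],[0,0,0]],"turn":[0,0,0,0,0,0,0],"claw":[0.58,0.58,0.58,0.58,0.58,0.58,0.58]}'
python3 -m creep '{"slide":[[0.3,-5.3,0],[0.3,-5.3,0],[0.3,-5.3,0],[0.3,-5.3,0],[0.3,-5.3,0],[0.3,-5.3,0],[0,0,0],[0,0,0]],"turn":[0,0,0,0,0,0,0,0],"claw":[0.75,0.75,0.75,0.75,0.75,0.75,0.75,0.75]}'
python3 m1.py wrist top
```

```text
clock: 8.0
eef_pos: [534.5, -52.4, 360.5]
eef_rot: [3.136, -0.004, 0.88]
wrist_force: [-0.5, -0.0, -1.2]
finger_gap: 54.6
finger_force: 0.0
clock: 9.0
eef_pos: [552.2, -370.0, 355.5]
eef_rot: [-3.14, -0.0, 0.88]
wrist_force: [-0.1, 0.7, -0.7]
finger_gap: 70.8
finger_force: 0.0
wrist 9.0 [ 552.2 -370.   355.5] [-3.14 -0.    0.88] P [ 596. -316.  335.]
box [ 5.48863e+02 -1.35839e+02  1.86000e-01  6.77000e-01  5.41500e+03]
jar 0.87 [ 555.5 -448.3] [ 560.5 -449.2] 22.6 55.8 [186. 122.  71.]
jar 0.67 [ 489.4 -444.2] [ 489. -445.] 20.4 55.1 [109. 103.  85.]
jar 0.62 [ 553.2 -369.7] [ 553.1 -369.8] 22.9 55.9 [199. 130.  71.]
jar 0.56 [ 491.5 -541.9] [ 491.6 -542.4] 22.8 55.7 [ 25. 161. 153.]
top 9.1 [ 552.5 -369.3  356.3] [-3.141 -0.     0.881] P [ 412. -257. 1348.]
box [ 5.49779e+02 -1.36521e+02  1.80000e-01  1.35700e+00  1.18200e+03]
jar 0.74 [ 483.3 -454.3] [ 482.6 -453.4] 22.8 60.4 [191. 131.  81.]
jar 0.63 [534.8 -54. ] [535.2 -53.6] 22.9 67.8 [204. 140.  86.]
jar 0.57 [ 491.1 -544. ] [ 490.7 -543.9] 23.1 59.6 [ 64. 182. 176.]
jar 0.56 [ 494.2 -631.1] [ 495.2 -630.8] 23.4 59.6 [247. 224.  61.]
```

```bash
python3 -m creep '{"slide":[[0.05,0,-5],[0,0,-5],[0,0,-2.5],[0,0,0],[0,0,0],[0,0,0],[0,0,0],[0,0,0]],"turn":[0,0,0,0,0,0,0,0],"claw":[0.75,0.75,0.75,0.75,0,0,0,0]}'
python3 -m creep '{"slide":[[0,0,0],[0,0,2],[0,0,5],[0,0,5],[0,0,0],[0,0,0]],"turn":[0,0,0,0,0,0],"claw":[0,0,0,0,0,0]}'
```

```text
clock: 10.2
eef_pos: [552.9, -370.4, 232.8]
eef_rot: [3.14, -0.0, 0.88]
wrist_force: [-1.4, 1.3, 6.9]
finger_gap: 45.6
finger_force: 20.0
clock: 10.95
eef_pos: [552.5, -370.2, 351.4]
eef_rot: [-3.141, 0.0, 0.88]
wrist_force: [-0.5, 0.1, -0.8]
finger_gap: 45.5
finger_force: 20.0
```

```bash
python3 -m creep '{"slide":[[-0.2,5.3,0],[-0.2,5.3,0],[-0.2,5.3,0],[-0.2,5.3,0],[-0.1,5.4,0],[0,0,0],[0,0,-4],[0,0,0]],"turn":[0,0,0,0,0,0,0,0],"claw":[0,0,0,0,0,0,0,0]}'
python3 -m creep '{"slide":[[0,0,-3],[0,0,-3],[0,0,-0.5],[0,0,-0.5],[0,0,0],[0,0,0]],"turn":[0,0,0,0,0,0],"claw":[0,0,0,0,0,0]}'
python3 m1.py top
```

```text
clock: 11.95
eef_pos: [543.2, -104.8, 308.6]
eef_rot: [-3.136, 0.003, 0.879]
wrist_force: [0.4, 0.5, -1.4]
finger_gap: 45.3
finger_force: 20.0
clock: 12.7
eef_pos: [543.9, -104.4, 242.5]
eef_rot: [3.141, -0.0, 0.88]
wrist_force: [0.1, 0.3, -1.3]
finger_gap: 45.6
finger_force: 20.0
top 12.7 [ 543.9 -104.4  242.5] [ 3.141 -0.     0.88 ] P [ 412. -257. 1348.]
box [ 5.48787e+02 -1.36638e+02  1.90000e-01  1.57400e+00  6.51000e+02]
jar 0.86 [ 483.3 -454.1] [ 482.8 -453.9] 22.7 59.6 [205. 142.  90.]
jar 0.64 [ 494.1 -629.5] [ 494.9 -630.4] 22.9 60.0 [251. 234.  63.]
jar 0.53 [ 561.2 -451.3] [ 561.1 -450.5] 22.6 59.9 [204. 140.  89.]
```

```bash
python3 -m creep '{"slide":[[-0.11,0.6,0],[-0.11,0.6,0],[-0.11,0.6,0],[0,0,0],[0.05,-0.3,-0.1],[0,0,0],[0,0,0],[0,0,0]],"turn":[0,0,0,0,0,0,0,0],"claw":[0,0,0,0,0,0,0.58,0.58]}'
python3 -m creep '{"slide":[[0,0,0],[0,0,2],[0,0,5],[0,0,5],[0,-5,0],[0.3,-5,0],[0.3,-5,0],[0.3,-5,0]],"turn":[0,0,0,0,0,0,0,0],"claw":[0.58,0.58,0.58,0.58,0.75,0.75,0.75,0.75]}'
python3 -m creep '{"slide":[[0.3,-5,0],[0.3,-5,0],[0.3,-4.8,0],[0,0,0],[0,0,0]],"turn":[0,0,0,0,0],"claw":[0.75,0.75,0.75,0.75,0.75]}'
python3 m1.py wrist top
```

```text
clock: 13.8
eef_pos: [540.9, -89.5, 240.6]
eef_rot: [3.142, 0.0, 0.879]
wrist_force: [0.4, -0.2, -0.1]
finger_gap: 54.5
finger_force: 0.0
clock: 14.8
eef_pos: [549.8, -291.0, 360.7]
eef_rot: [3.142, -0.0, 0.88]
wrist_force: [0.4, 0.2, 0.9]
finger_gap: 70.6
finger_force: 0.0
clock: 15.42
eef_pos: [559.0, -436.9, 360.2]
eef_rot: [-3.141, -0.0, 0.88]
wrist_force: [0.1, -0.9, 0.4]
finger_gap: 70.3
finger_force: 0.0
wrist 15.425 [ 559.  -436.9  360.2] [-3.141 -0.     0.88 ] P [ 603. -383.  339.]
box [ 5.49404e+02 -1.36053e+02  1.78000e-01  1.49000e-01  2.72800e+03]
jar 0.74 [ 482.7 -453.5] [ 482.1 -453. ] 23.2 55.8 [196. 128.  72.]
jar 0.74 [ 498.8 -623.1] [ 498.4 -623.7] 21.2 55.3 [130. 106.  21.]
jar 0.72 [ 561.4 -449.5] [ 561.2 -449.9] 22.9 55.9 [201. 131.  71.]
jar 0.66 [ 481.3 -555.7] [ 480.5 -555.9] 14.6 55.0 [16. 79. 77.]
jar 0.62 [ 546.3 -234.5] [ 546.4 -230.2] 51.8 71.2 [122.  91.  63.]
top 15.525 [ 559.3 -436.2  360.9] [ 3.142 -0.     0.881] P [ 412. -257. 1348.]
box [ 5.49826e+02 -1.36597e+02  1.78000e-01  1.43800e+00  1.32600e+03]
jar 0.87 [541.2 -90.9] [541.4 -90.4] 22.1 68.0 [203. 139.  85.]
jar 0.78 [536.4 -41.4] [535.6 -40.5] 22.8 67.7 [203. 140.  86.]
jar 0.69 [ 494.  -629.8] [ 494.7 -630. ] 22.5 60.4 [245. 222.  58.]
jar 0.63 [ 491.1 -543.7] [ 490.5 -543.6] 22.6 59.9 [ 59. 181. 175.]
```

```bash
python3 -m creep '{"slide":[[0.2,-1.3,-5],[0,0,-5],[0,0,-2.9],[0,0,0],[0,0,0],[0,0,0],[0,0,0],[0,0,0]],"turn":[0,0,0,0,0,0,0,0],"claw":[0.75,0.75,0.75,0.75,0,0,0,0]}'
python3 -m creep '{"slide":[[0,0,0],[0,0,2],[0,0,5],[0,0,5],[0,0,0],[0,0,0]],"turn":[0,0,0,0,0,0],"claw":[0,0,0,0,0,0]}'
```

```text
clock: 16.62
eef_pos: [561.1, -450.4, 233.0]
eef_rot: [3.14, -0.0, 0.88]
wrist_force: [-1.5, 2.8, 6.1]
finger_gap: 45.8
finger_force: 20.0
clock: 17.38
eef_pos: [560.8, -450.2, 351.3]
eef_rot: [-3.141, -0.0, 0.88]
wrist_force: [-0.9, -0.3, -1.6]
finger_gap: 45.8
finger_force: 20.0
```

```bash
python3 -m creep '{"slide":[[-0.17,5.14,0],[-0.17,5.14,0],[-0.17,5.14,0],[-0.17,5.14,0],[-0.17,5.14,0],[-0.17,5.14,0],[0,0,-4],[0,0,0]],"turn":[0,0,0,0,0,0,0,0],"claw":[0,0,0,0,0,0,0,0]}'
python3 -m creep '{"slide":[[0,0,-3],[0,0,-3],[0,0,-0.5],[0,0,-0.6],[0,0,0],[0,0,0]],"turn":[0,0,0,0,0,0],"claw":[0,0,0,0,0,0]}'
```

```text
clock: 18.38
eef_pos: [550.1, -141.4, 308.4]
eef_rot: [-3.135, 0.003, 0.88]
wrist_force: [-0.2, -0.1, -1.1]
finger_gap: 45.5
finger_force: 20.0
clock: 19.12
eef_pos: [550.9, -142.0, 241.5]
eef_rot: [3.141, -0.0, 0.88]
wrist_force: [-0.4, -0.2, -2.5]
finger_gap: 45.2
finger_force: 20.0
```

```bash
python3 -m creep '{"slide":[[-0.1,0.6,0],[0,0,0],[0,0,0],[0,0,0],[0,0,0],[0,0,2],[0,0,5],[0,0,5]],"turn":[0,0,0,0,0,0,0,0],"claw":[0,0,0.58,0.58,0.58,0.58,0.58,0.58]}'
python3 -m creep '{"slide":[[-1.1,-5.2,0],[-1.1,-5.2,0],[-1.1,-5.2,0],[-1.1,-5.2,0],[-1.1,-5.2,0],[-1.1,-5.2,0],[0,0,0],[0,0,0]],"turn":[0,0,0,0,0,0,0,0],"claw":[0.75,0.75,0.75,0.75,0.75,0.75,0.75,0.75]}'
python3 m1.py wrist top
```

```text
clock: 20.12
eef_pos: [549.6, -136.0, 361.9]
eef_rot: [-3.141, 0.0, 0.88]
wrist_force: [0.3, -0.1, 0.1]
finger_gap: 54.6
finger_force: 0.0
clock: 21.12
eef_pos: [483.8, -447.7, 360.4]
eef_rot: [-3.141, -0.0, 0.879]
wrist_force: [0.2, 0.7, -0.4]
finger_gap: 70.7
finger_force: 0.0
wrist 21.125 [ 483.8 -447.7  360.4] [-3.141 -0.     0.879] P [ 528. -394.  340.]
box [ 5.420e+02 -1.445e+02  1.400e-01        nan  0.000e+00]
jar 0.91 [ 482.1 -540.8] [ 485.8 -540.7] 21.9 55.7 [ 26.  162.5 158.5]
jar 0.8 [ 482.4 -453.1] [ 482.2 -453.1] 23.0 55.9 [190. 123.  66.]
jar 0.54 [ 520.9 -268.8] [ 520.9 -268.2] 6.0 44.7 [112.5  97.   94. ]
top 21.225 [ 484.2 -446.9  360.8] [-3.142 -0.     0.881] P [ 412. -257. 1348.]
box [ 5.49721e+02 -1.36797e+02  1.79000e-01  1.79800e+00  1.39800e+03]
jar 0.8 [536.4 -42.8] [536.4 -41.7] 22.0 68.4 [208. 142.  88.]
jar 0.67 [541.3 -87.2] [541.9 -87.5] 22.8 68.1 [204. 140.  87.]
jar 0.58 [ 548.7 -135.6] [ 549.7 -136. ] 22.4 67.9 [206. 140.  86.]
jar 0.55 [ 495.3 -634. ] [ 495.3 -631. ] 22.5 59.8 [247. 225.  58.]h.py:25: RuntimeWarning: Mean of empty slice.
  return np.minimum(d,8).mean()
  ret = ret.dtype.type(ret / rcount)
```

```bash
python3 -m creep '{"slide":[[-0.16,-0.6,-5],[0,0,-5],[0,0,-2.9],[0,0,0],[0,0,0],[0,0,0],[0,0,0],[0,0,0]],"turn":[0,0,0,0,0,0,0,0],"claw":[0.75,0.75,0.75,0.75,0,0,0,0]}'
python3 -m creep '{"slide":[[0,0,0],[0,0,2],[0,0,5],[0,0,5],[0,0,0],[0,0,0]],"turn":[0,0,0,0,0,0],"claw":[0,0,0,0,0,0]}'
```

```text
clock: 22.32
eef_pos: [482.3, -454.1, 232.9]
eef_rot: [3.14, 0.0, 0.88]
wrist_force: [-1.5, 1.6, 6.9]
finger_gap: 45.8
finger_force: 20.0
clock: 23.08
eef_pos: [481.9, -453.8, 351.4]
eef_rot: [-3.141, -0.0, 0.88]
wrist_force: [-0.6, 0.7, -1.6]
finger_gap: 45.9
finger_force: 20.0
```

```bash
python3 -m creep '{"slide":[[1.54,5.31,0],[1.54,5.31,0],[1.54,5.31,0],[1.54,5.31,0],[1.54,5.31,0],[0,0,0],[0,0,-4],[0,0,0]],"turn":[0,0,0,0,0,0,0,0],"claw":[0,0,0,0,0,0,0,0]}'
python3 -m creep '{"slide":[[0,0,-3],[0,0,-3],[0,0,-0.5],[0,0,-0.6],[0,0,0],[0,0,0]],"turn":[0,0,0,0,0,0],"claw":[0,0,0,0,0,0]}'
```

```text
clock: 24.08
eef_pos: [558.4, -188.9, 308.4]
eef_rot: [-3.135, 0.002, 0.879]
wrist_force: [-0.6, 0.0, 0.1]
finger_gap: 46.0
finger_force: 20.0
clock: 24.82
eef_pos: [559.3, -188.6, 241.5]
eef_rot: [3.14, -0.0, 0.88]
wrist_force: [0.6, 0.0, -0.6]
finger_gap: 45.7
finger_force: 20.0
```

```bash
python3 -m creep '{"slide":[[-0.1,0.6,0],[0,0,0],[0,0,0],[0,0,0],[0,0,0],[0,0,2],[0,0,5],[0,0,5]],"turn":[0,0,0,0,0,0,0,0],"claw":[0,0,0.56,0.56,0.56,0.56,0.56,0.56]}'
python3 -m creep '{"slide":[[0,-5,0],[0,0,0],[0,0,0],[0,0,0],[0,0,0],[0,0,0],[0,0,0]],"turn":[0.174,0.174,0.174,0.174,0.174,0,0],"claw":[0.56,0.56,0.56,0.56,0.56,0.56,0.56]}'
python3 m0.py; python3 m1.py wrist top
```

```text
clock: 25.82
eef_pos: [558.0, -182.5, 361.9]
eef_rot: [-3.141, 0.0, 0.88]
wrist_force: [1.0, 0.3, 0.8]
finger_gap: 52.4
finger_force: 0.0
clock: 26.7
eef_pos: [558.1, -232.5, 360.6]
eef_rot: [-3.142, -0.0, 1.746]
wrist_force: [0.1, -0.5, 0.5]
finger_gap: 52.5
finger_force: 0.0
box [ 5.50099e+02 -1.36850e+02  1.78000e-01  1.90800e+00  5.30000e+02]
wrist 26.75 [ 558.1 -232.5  360.6] [ 3.142 -0.     1.746] P [ 546. -164.  340.]
box [ 5.49540e+02 -1.34699e+02  1.82000e-01  1.10500e+00  8.80900e+03]
jar 0.93 [ 558.7 -181. ] [ 558.4 -181. ] 22.9 64.0 [204. 132.  71.]
jar 0.81 [541.8 -91.4] [541.8 -86.3] 22.9 64.1 [195. 126.  68.]
jar 0.64 [ 550.2 -133. ] [ 550.  -132.9] 22.8 64.0 [203. 131.  70.]
top 26.85 [ 558.1 -232.5  360.7] [3.142 0.    1.748] P [ 412. -257. 1348.]
box [ 5.50171e+02 -1.37188e+02  1.81000e-01  2.19400e+00  5.31000e+02]
jar 0.88 [ 489.9 -544.2] [ 490.8 -543.4] 22.7 60.0 [ 69. 195. 189.]
jar 0.69 [545.2 -79.1] [545.1 -82.4] 20.4 68.3 [199. 134.  80.]
jar 0.66 [535.3 -42. ] [537.3 -42. ] 24.6 68.7 [202. 138.  84.]
jar 0.66 [ 494.  -631.3] [ 494.8 -630.7] 22.8 60.0 [251. 233.  63.]
jar 0.47 [ 560.9 -175.4] [ 559.7 -180.7] 20.8 69.0 [203. 138.  83.]Traceback (most recent call last):
  File "m0.py", line 7, in <module>
    t=np.argmax(q[:,2]); f=np.polyfit(q[q[:,2]<180][:,2],q[q[:,2]<180][:,0],1); print('lid',y,f.round(3),q[t].round())
    return _wrapfunc(a, 'argmax', axis=axis, out=out, **kwds)
    return bound(*args, **kwds)
ValueError: attempt to get argmax of an empty sequence
```

```bash
cat > m2.py <<'E'
from h import *
s=manip.read_state(); im,d,K,P=grab('wrist',f"w_{s['clock']:.2f}.png"); w=cloud(d,K,P); b=(549.4,-135.6,.181)
l=tobox(w,b)
k=(abs(l[...,0])<22)&(l[...,1]<-60)&(l[...,1]>-119)&(l[...,2]>62)&(l[...,2]<72)
print(s['eef_pos'].round(1),tobox(s['eef_pos'],b).round(1))
print('post',np.median(l[k],0).round(1),k.sum(),np.percentile(l[k],[2,98],axis=0).round(1).tolist(),np.median(w[k],0).round(1))
k=(l[...,0]>50)&(l[...,0]<140)&(abs(l[...,1])<120)&(l[...,2]>85)&(l[...,2]<180); q=l[k]
if k.sum()>200: f=np.polyfit(q[:,2],q[:,0],1); print('lid angle',np.pi/2+np.arctan(f[0]),f)
E
python3 m2.py
```

```text
[ 558.1 -232.4  360.6] [ -8.8 -96.8 360.6]
post [ -0.1 -97.4  65. ] 717 [[-13.7, -106.1, 62.1], [14.0, -60.6, 68.1]] [ 564.6 -231.3   65. ]
lid angle 1.8144713979794254 [ 0.24861538 46.1595366 ]
```

View pics/wrist_26.75.png

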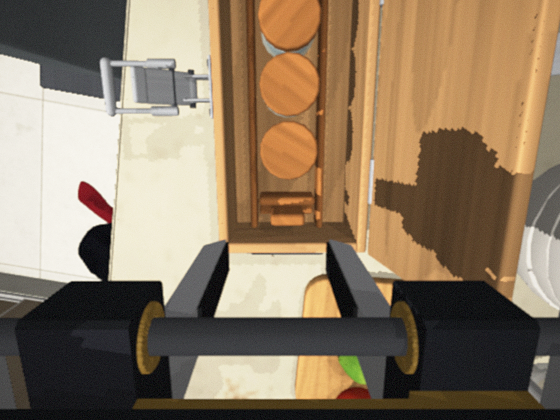

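```bash
python3 -m creep '{"slide":[[1,-0.45,0],[0,0,-5],[0,0,-5],[0,0,-1.2],[0,0,0],[0,0,0],[0,0,0],[0,0,0]],"turn":[0,0,0,0,0,0,0,0],"claw":[0.56,0.56,0.56,0.56,0.56,0,0,0]}' 40
python3 -m creep '{"slide":[[0,0,0],[0,0,0],[-0.09,0.49,0],[-0.09,0.49,0],[0,0,0]],"turn":[0,0,0,0,0],"claw":[0,0,0,0,0]}'
```

```text
clock: 28.0
eef_pos: [567.9, -237.2, 249.7]
eef_rot: [-3.141, 0.001, 1.75]
wrist_force: [-5.9, -0.4, 11.1]
finger_gap: 27.2
finger_force: 40.0
clock: 28.62
eef_pos: [566.0, -227.5, 249.8]
eef_rot: [-3.141, 0.001, 1.75]
wrist_force: [-8.1, -2.0, 7.9]
finger_gap: 27.7
finger_force: 40.0
```

```bash
python3 -m creep '{"slide":[[-0.09,0.49,0],[-0.09,0.49,0],[-0.05,0.29,0],[0,0,0]],"turn":[0,0,0,0],"claw":[0,0,0,0]}'
python3 -m creep '{"slide":[[-0.04,0.2,0],[0,0,0]],"turn":[0,0],"claw":[0,0]}'
python3 -m creep '{"slide":[[-0.04,0.2,0],[0,0,0]],"turn":[0,0],"claw":[0,0]}'
```

```text
clock: 29.12
eef_pos: [563.8, -215.0, 249.8]
eef_rot: [-3.141, 0.001, 1.75]
wrist_force: [-6.7, -4.1, 7.4]
finger_gap: 27.3
finger_force: 40.0
clock: 29.38
eef_pos: [563.4, -213.2, 249.8]
eef_rot: [-3.141, 0.002, 1.749]
wrist_force: [-5.6, -5.5, 5.6]
finger_gap: 27.4
finger_force: 40.0
clock: 29.62
eef_pos: [563.0, -211.5, 249.8]
eef_rot: [3.141, 0.003, 1.749]
wrist_force: [-4.5, -9.2, 4.7]
finger_gap: 27.4
finger_force: 40.0
```

```bash
python3 -m creep '{"slide":[[-0.04,0.2,0],[0,0,0]],"turn":[0,0],"claw":[0,0]}'
python3 -m creep '{"slide":[[-0.02,0.1,0],[0,0,0]],"turn":[0,0],"claw":[0,0]}'
```

```text
clock: 29.88
eef_pos: [562.6, -210.7, 249.8]
eef_rot: [3.14, 0.006, 1.749]
wrist_force: [-1.7, -20.9, 0.1]
finger_gap: 27.4
finger_force: 40.0
clock: 30.12
eef_pos: [562.5, -210.2, 249.9]
eef_rot: [3.14, 0.007, 1.749]
wrist_force: [-0.6, -26.0, -2.7]
finger_gap: 27.7
finger_force: 40.0
```

```bash
python3 -m creep '{"slide":[[0.03,-0.2,0],[0,0,0],[0,0,0],[0,0,3],[0,0,5],[0,0,5],[0,0,0]],"turn":[0,0,0,0,0,0,0],"claw":[0.5,0.5,0.5,0.5,0.5,0.5,0.5]}'
python3 m1.py wrist; python3 m2.py
```

```text
clock: 31.0
eef_pos: [563.1, -209.2, 382.8]
eef_rot: [3.136, 0.004, 1.75]
wrist_force: [0.7, -0.8, -0.8]
finger_gap: 47.1
finger_force: 0.0
wrist 31.0 [ 563.1 -209.2  382.8] [3.136 0.004 1.75 ] P [ 551. -140.  362.]
box [ 5.49586e+02 -1.34364e+02  1.80000e-01  1.05000e+00  7.72300e+03]
jar 0.83 [541.3 -85. ] [540.7 -85. ] 23.8 64.1 [201. 130.  69.]
jar 0.72 [ 557.4 -174.3] [ 557.  -174.3] 23.5 64.0 [203. 131.  71.]
jar 0.64 [ 549.4 -130. ] [ 549.5 -130.2] 22.8 64.1 [205. 132.  71.]
jar 0.6 [537.8 -53.3] [537.8 -48.5] 20.5 63.9 [190. 127.  70.]
[ 562.9 -209.2  378.4] [ -0.  -74.8 378.4]
post [ -0.2 -74.6  66.5] 396 [[-13.1, -80.1, 62.3], [12.7, -60.4, 68.3]] [ 562.4 -209.1   66.5]
lid angle 1.8147981056042528 [ 0.24896231 46.17235001]
```

```bash
python3 - <<'E'
from h import *
b=(549.4,-135.6,.181)
for cam in ('top','scene'):
    im,d,K,P=grab(cam); l=tobox(cloud(d,K,P),b).reshape(-1,3)
    for x0 in range(100,260,20):
        k=(l[:,0]>x0)&(l[:,0]<x0+20)&(abs(l[:,1]+20)<90)&(l[:,2]<500); print(cam,x0,k.sum(), np.percentile(l[k][:,2],[50,99.5]).round() if k.sum()>3 else '')
E
```

```text
top 100 94 [193. 201.]
top 120 0 
top 140 113 [1. 8.]
top 160 458 [  1. 408.]
top 180 810 [  3. 410.]
top 200 866 [  4. 405.]
top 220 637 [  3. 263.]
top 240 560 [  2. 263.]
scene 100 3 
scene 120 21 [-1.  4.]
scene 140 15 [486. 500.]
scene 160 142 [409. 499.]
scene 180 381 [409. 500.]
scene 200 347 [407. 500.]
scene 220 211 [407. 498.]
scene 240 597 [319. 478.]
```

```bash
python3 - <<'E'
import cv2
a=cv2.imread('pics/top0.png')[40:220,100:340]; cv2.imwrite('pics/top0d.png',cv2.resize(a,(800,600),interpolation=cv2.INTER_CUBIC))
E
```

```text
(no output)
```

View pics/top0d.png

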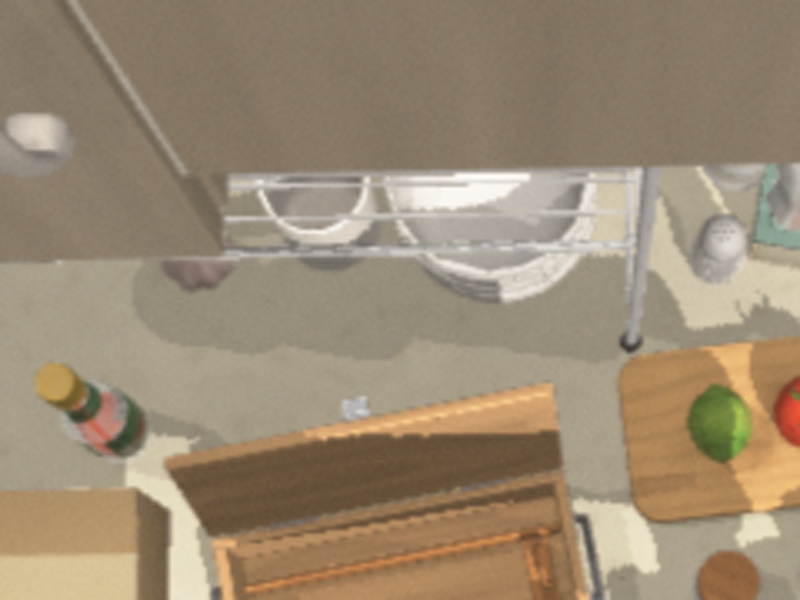

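```bash
python3 - <<'E'
from h import *
b=(549.4,-135.6,.181)
for cam in ('top','scene'):
    im,d,K,P=grab(cam); l=tobox(cloud(d,K,P),b).reshape(-1,3)
    for z0 in (220,300,380,420,480,550,650,800):
        k=(l[:,0]>90)&(l[:,0]<300)&(abs(l[:,1]+20)<120)&(l[:,2]>z0)&(l[:,2]<z0+50); print(cam,z0,k.sum(), np.percentile(l[k][:,0],[1,5,50]).round() if k.sum()>3 else '')
E
```

```text
top 220 650 [172. 176. 202.]
top 300 0 
top 380 133 [171. 174. 186.]
top 420 0 
top 480 0 
top 550 0 
top 650 2 
top 800 0 
scene 220 227 [167. 169. 219.]
scene 300 781 [238. 242. 259.]
scene 380 558 [169. 174. 208.]
scene 420 480 [167. 174. 219.]
scene 480 621 [148. 160. 202.]
scene 550 983 [160. 179. 233.]
scene 650 0 
scene 800 0
```

```bash
python3 -m creep '{"slide":[[0,0,4],[0,0,0],[2.5,2,0],[2.5,2,0],[0.6,0,0],[0,0,0],[0,0,0]],"turn":[0,0,0,0,0,0,0],"claw":[1,1,1,1,1,1,1]}'
python3 m2.py
```

```text
clock: 32.22
eef_pos: [618.4, -170.2, 418.4]
eef_rot: [-3.141, -0.0, 1.749]
wrist_force: [-0.6, -0.5, -0.1]
finger_gap: 94.3
finger_force: 0.0
[ 618.4 -170.2  418.4] [ 61.7 -46.4 418.4]
post [  0.5 -74.7  66.6] 306 [[-12.9, -80.5, 62.4], [13.3, -60.4, 68.3]] [ 563.3 -209.    66.6]
lid angle 1.8145888753605681 [ 0.24874013 46.27700601]
```

```bash
python3 -m creep '{"slide":[[0,0,-4.1],[0,0,0],[-1.28,-0.23,0],[-1.28,-0.23,0],[-1.28,-0.23,0],[-1.28,-0.23,0],[0,0,0]],"turn":[0,0,0,0,0,0,0],"claw":[1,1,1,1,1,1,1]}'
python3 m2.py
```

```text
clock: 33.15
eef_pos: [567.2, -179.0, 378.7]
eef_rot: [3.141, 0.0, 1.749]
wrist_force: [0.8, 0.4, 0.1]
finger_gap: 94.2
finger_force: 0.0
[ 567.2 -179.   378.7] [  9.7 -45.9 378.7]
post [ -0.1 -74.6  66.3] 400 [[-13.3, -80.8, 62.3], [12.2, -60.1, 68.3]] [ 562.6 -209.1   66.3]
lid angle 1.4372789789514686 [-0.13431645 72.11550662]
```

```bash
python3 -m creep '{"slide":[[-1.28,-0.23,-0.4],[-1.28,-0.23,-0.4],[-1.28,-0.23,-0.5],[-1.28,-0.23,-0.6],[-1.28,-0.23,-0.7],[-1.28,-0.23,-0.8],[0,0,0]],"turn":[0,0,0,0,0,0,0],"claw":[1,1,1,1,1,1,1]}'
python3 - <<'E'
from h import *
b=(549.4,-135.6,.181); im,d,K,P=grab('top','top_lid.png'); l=tobox(cloud(d,K,P),b)
k=(l[...,0]>-70)&(l[...,0]<50)&(l[...,1]<125)&(l[...,1]>80)&(l[...,2]>75)&(l[...,2]<205); q=l[k]; print(k.sum())
f=np.polyfit(q[:,0],q[:,2],1); print(f,np.arctan(-f[0]))
E
```

```text
clock: 34.08
eef_pos: [490.8, -192.5, 343.4]
eef_rot: [-3.14, -0.001, 1.749]
wrist_force: [0.3, 0.1, 0.4]
finger_gap: 94.0
finger_force: 0.0
703
[ -0.54854518 126.69942185] 0.5017255810649196
```

```bash
python3 -m creep '{"slide":[[0,0,3],[0,0,0],[0,0,0],[0,0,0],[3.2,0.6,0],[0,0,-2],[0,0,-2],[0,0,-1]],"turn":[0,0,0,0,0,0,0,0],"claw":[0,0,0,0,0,0,0,0]}'
python3 -m creep '{"slide":[[0,0,-1],[0,0,-1],[0,0,-1],[0,0,-0.6],[0,0,0]],"turn":[0,0,0,0,0],"claw":[0,0,0,0,0]}'
```

```text
clock: 35.12
eef_pos: [522.2, -186.6, 322.3]
eef_rot: [-3.136, -0.002, 1.75]
wrist_force: [-32.0, -2.1, 23.8]
finger_gap: 20.9
finger_force: 52.7
clock: 35.75
eef_pos: [522.4, -187.0, 286.8]
eef_rot: [-3.14, -0.001, 1.748]
wrist_force: [0.8, 1.0, -0.2]
finger_gap: 1.2
finger_force: 0.0
```

```bash
python3 -m creep '{"slide":[[0,0,-0.3],[0,0,-0.2],[0,0,0]],"turn":[0,0,0],"claw":[0,0,0]}'
cat > m3.py <<'E'
from h import *
b=(549.4,-135.6,.181); s=manip.read_state(); im,d,K,P=grab('top',f"t_{s['clock']:.2f}.png"); l=tobox(cloud(d,K,P),b)
for y in (-105,-80,80,105):
    k=(l[...,0]>-50)&(l[...,0]<50)&(abs(l[...,1]-y)<10)&(l[...,2]>55)&(l[...,2]<205); q=l[k]
    f=np.polyfit(q[:,0],q[:,2],1); print(y,k.sum(),'lid angle',np.arctan(-f[0]).round(3),f.round(2))
a=im[170:300,150:320,::-1]; cv2.imwrite('pics/tc.png',cv2.resize(a,(784,600),interpolation=cv2.INTER_CUBIC))
E
python3 m3.py
```

```text
clock: 36.12
eef_pos: [523.1, -186.3, 282.5]
eef_rot: [-3.142, -0.0, 1.75]
wrist_force: [-0.8, -0.9, 0.3]
finger_gap: 0.7
finger_force: 0.0
-105 209 lid angle 0.004 [-0.   83.49]
-80 98 lid angle 1.164 [ -2.32 179.07]
80 225 lid angle -0.008 [1.000e-02 8.338e+01]
105 331 lid angle 0.011 [-1.000e-02  8.378e+01]
```

View pics/tc.png

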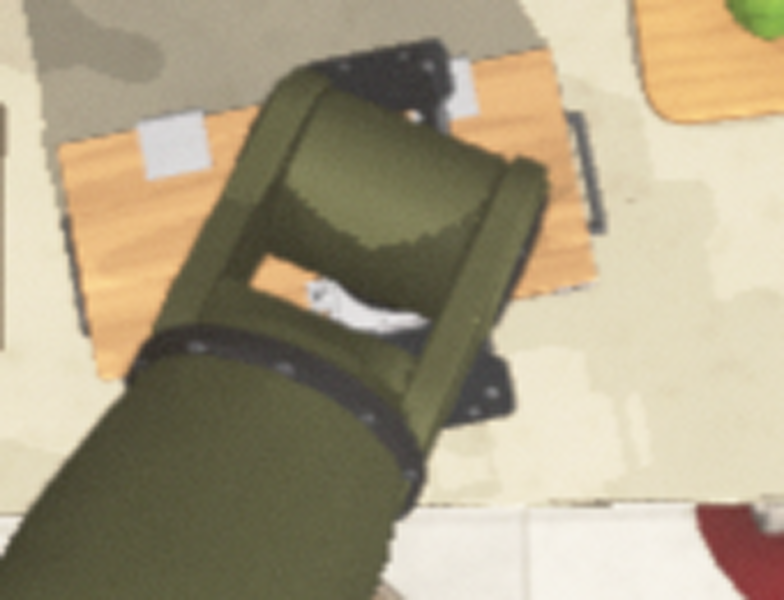

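```bash
python3 -m creep '{"slide":[[0,0,4],[-2.5,-1.2,3],[-2.6,-1.3,0],[0,0,0],[0,0,0]],"turn":[0,0,0,0,0],"claw":[0.4,0.4,0.4,0.4,0.4]}' 10
cat > m4.py <<'E'
from h import *
b=(549.4,-135.6,.181); s=manip.read_state(); im,d,K,P=grab('wrist',f"wl_{s['clock']:.2f}.png"); l=tobox(cloud(d,K,P),b)
print(s['eef_pos'].round(1),tobox(s['eef_pos'],b).round(1))
lidp=(l[...,0]>-40)&(l[...,0]<50)&(abs(l[...,1])>20)&(abs(l[...,1])<110)&(l[...,2]<110)&(l[...,2]>60); q=l[lidp]; print('lid z',np.polyfit(q[:,0],q[:,2],1).round(3),q[:,2].std())
for q in ('bail','lever','keeper'):
    for r in manip.cut_out(q,'wrist')[:2]:
        p=l[r['mask']]; print(q,round(r['score'],2),np.round(r['position']),r['mask'].sum(),np.nanmedian(p,0).round(),np.nanpercentile(p,2,axis=0).round(),np.nanpercentile(p,98,axis=0).round())
k=(l[...,0]<-62)&(l[...,0]>-150)&(abs(l[...,1])<35)&(l[...,2]>20)
p=l[k]
for x0 in range(-140,-62,6):
    m=(p[:,0]>=x0)&(p[:,0]<x0+6)
    if m.sum()>3: 
        c=p[m]; mid=c[abs(c[:,1])<10]; leg=c[abs(c[:,1])>14]
        print(x0,m.sum(),'mid z',np.percentile(mid[:,2],[10,50,95]).round(1) if len(mid) else '', 'leg z',np.percentile(leg[:,2],[50,95]).round(1) if len(leg) else '', 'y',c[:,1].min().round(),c[:,1].max().round())
k=(l[...,0]<-10)&(l[...,0]>-64)&(abs(l[...,1])<14)&(l[...,2]>85); p=l[k]
for x0 in range(-64,-10,3):
    m=(p[:,0]>=x0)&(p[:,0]<x0+3)
    if m.sum(): print('keep',x0,m.sum(),np.percentile(p[m][:,2],[50,98]).round(1),p[m][:,1].min().round(),p[m][:,1].max().round())
E
python3 m4.py
```

```text
clock: 36.8
eef_pos: [472.4, -211.3, 352.6]
eef_rot: [3.141, -0.0, 1.749]
wrist_force: [0.8, 0.3, -0.0]
finger_gap: 37.3
finger_force: 0.0
[ 472.4 -211.3  352.6] [-89.4 -60.6 352.6]
lid z [-3.0000e-03  8.1716e+01] 0.7538735442198348
bail 0.57 [225. 136.] 1570 [-117.    3.   71.] [-135.  -19.   18.] [-83.  20.  74.]
lever 0.95 [265. 137.] 3111 [-98.   1.  71.] [-134.  -18.   58.] [-73.  19.  90.]
keeper 0.89 [407. 130.] 49362 [ 3.  5. 82.] [ -59. -103.   80.] [62. 84. 84.]
-140 594 mid z [70.8 71.9 72.8] leg z [266.7 268.3] y -35.0 19.0
-134 1649 mid z [72.  73.1 74.3] leg z [272.3 274.3] y -35.0 21.0
-128 2633 mid z [69.8 70.9 72.2] leg z [272.7 274.4] y -35.0 19.0
-122 2621 mid z  leg z [272.7 274.5] y -35.0 19.0
-116 2597 mid z  leg z [272.7 274.5] y -35.0 19.0
-110 2095 mid z [88.1 89.4 90.8] leg z [266.8 273.5] y -35.0 19.0
-104 1211 mid z [82.4 87.2 89.9] leg z [266.1 268.1] y -35.0 20.0
-98 1219 mid z [75.7 78.3 81.2] leg z [265.9 268.2] y -35.0 20.0
-92 1190 mid z [70.  72.7 74.9] leg z [266.1 268.1] y -35.0 20.0
-86 1115 mid z [63.8 66.6 69.2] leg z [266.2 268.1] y -35.0 20.0
-80 1025 mid z [58.8 61.2 64.4] leg z [266.4 268.1] y -35.0 14.0
-74 2171 mid z [57.5 59.1 87.2] leg z [267.3 274. ] y -35.0 14.0
-68 2720 mid z [65.3 91.9 93.8] leg z [272.8 274.4] y -35.0 9.0
keep -64 33 [85.4 86.1] -7.0 8.0
keep -61 24 [85.2 86.2] -5.0 7.0
keep -58 22 [85.4 86. ] -6.0 7.0
keep -55 33 [85.3 86.7] -7.0 7.0
keep -52 28 [85.4 86.5] -7.0 8.0
keep -49 22 [85.3 85.9] -14.0 7.0
keep -46 20 [85.3 85.8] -13.0 7.0
keep -43 21 [85.4 86.2] -14.0 13.0
keep -40 34 [85.2 86.1] -14.0 14.0
keep -37 26 [85.3 86. ] -7.0 7.0
keep -34 14 [85.2 85.5] -6.0 8.0
```

```bash
python3 -m creep '{"slide":[[-2.6,2.6,0],[-2.6,2.6,0],[0,0,0],[0,0,0],[0,0,0],[0,0,0],[0,0,0],[0,0,0]],"turn":[-0.174,-0.174,-0.174,-0.174,-0.174,-0.174,-0.174,-0.174],"claw":[0.66,0.66,0.66,0.66,0.66,0.66,0.66,0.66]}'
python3 -m creep '{"slide":[[-0.1,0,0],[0,0,-3],[0,0,0],[0,0,0]],"turn":[-0.174,0,0,0],"claw":[0.66,0.66,0.66,0.66]}'
python3 m4.py | grep -v keep; ls pics | grep wl_
```

```text
clock: 38.0
eef_pos: [420.2, -159.3, 352.5]
eef_rot: [-3.141, 0.0, 0.352]
wrist_force: [-0.7, 0.2, 0.1]
finger_gap: 62.4
finger_force: 0.0
clock: 38.5
eef_pos: [419.3, -159.4, 323.4]
eef_rot: [3.141, -0.0, 0.184]
wrist_force: [0.6, 0.3, 0.5]
finger_gap: 62.0
finger_force: 0.0
[ 419.3 -159.4  323.4] [-132.3   -0.   323.4]
lid z [-8.0000e-03  8.1634e+01] 0.7172193890785311
bail 0.63 [257. 201.] 1657 [-113.    2.   70.] [-134.  -19.   67.] [-84.  20.  74.]
-140 1473 mid z [71.7 72.4 73.1] leg z [205.4 222.2] y -33.0 34.0
-134 2349 mid z [71.3 72.9 74.2] leg z [209.2 228.4] y -33.0 34.0
-128 3766 mid z [70.5 70.8 71.4] leg z [188.1 234. ] y -35.0 35.0
-122 1539 mid z  leg z [235.2 243.9] y -33.0 35.0
-116 6068 mid z [238.  247.8 253.7] leg z [245.2 253.1] y -35.0 35.0
-110 17010 mid z [234.9 238.2 255.5] leg z [238.6 255.4] y -35.0 35.0
-104 4893 mid z [ 81.8  88.  236.6] leg z [237.7 244.9] y -35.0 35.0
-98 587 mid z [75.2 77.5 80.7] leg z [70.  71.1] y -31.0 21.0
-92 564 mid z [69.7 71.8 74.6] leg z [69.5 70.7] y -19.0 20.0
-86 471 mid z [63.6 66.3 69. ] leg z [69.1 70.3] y -19.0 20.0
-80 338 mid z [58.7 60.9 64.5] leg z [55.8 55.8] y -14.0 14.0
-74 224 mid z [57.1 59.1 92.8] leg z [55.5 55.5] y -14.0 14.0
-68 288 mid z [83.6 85.3 93.7] leg z  y -9.0 10.0
wl_36.80.png
wl_38.50.png
```

```bash
python3 -m creep '{"slide":[[0,0.05,-4],[0,0,-2],[0,0,0],[0,0,0],[0,0,0],[0,0,0]],"turn":[0,0,0,0,0,0],"claw":[0.66,0.66,0.66,0.3,0.3,0.3]}' 8
python3 m4.py | head -1
```

```text
clock: 39.45
eef_pos: [419.0, -159.0, 263.3]
eef_rot: [3.141, -0.001, 0.184]
wrist_force: [0.1, -2.1, 1.2]
finger_gap: 39.7
finger_force: 8.0
[ 419.  -159.   263.3] [-132.4    0.4  263.3]
```

```bash
python3 -m creep '{"slide":[[0.52,0.1,1.9],[1.22,0.22,1.47],[1.69,0.31,0.84],[0,0,0]],"turn":[0,0,0,0],"claw":[0.3,0.3,0.3,0.3]}'
python3 -m creep '{"slide":[[1.89,0.35,0.07],[1.75,0.32,-0.72],[0.84,0.15,-0.74],[0,0,0]],"turn":[0,0,0,0],"claw":[0.3,0.3,0.3,0.3]}'
python3 -m creep '{"slide":[[0.56,0.1,-0.6],[0,0,0],[0,0,0]],"turn":[0,0,0],"claw":[0.3,0.3,0.3]}'
```

```text
clock: 40.15
eef_pos: [453.6, -152.6, 305.0]
eef_rot: [3.141, -0.001, 0.184]
wrist_force: [-0.3, -3.7, 2.1]
finger_gap: 39.6
finger_force: 8.0
clock: 40.65
eef_pos: [497.8, -144.6, 290.0]
eef_rot: [-3.141, 0.001, 0.184]
wrist_force: [0.9, -4.2, -0.4]
finger_gap: 39.6
finger_force: 8.0
clock: 41.02
eef_pos: [503.4, -143.5, 284.8]
eef_rot: [-3.142, 0.0, 0.184]
wrist_force: [-1.8, -3.9, -1.1]
finger_gap: 39.6
finger_force: 8.0
```

Release, rise straight up, then back off to look.

```bash
python3 -m creep '{"slide":[[0,0,0],[0,0,0],[0,0,2],[0,0,4],[-3,-1,2],[-3,-1,0],[0,0,0],[0,0,0]],"turn":[0,0,0,0,0,0,0,0],"claw":[0.55,0.55,0.55,0.55,0.55,0.55,0.55,0.55]}'
python3 m4.py; cp $(ls -t pics/wl_* | head -1) pics/look1.png
```

```text
clock: 42.02
eef_pos: [444.0, -163.3, 365.0]
eef_rot: [-3.142, -0.001, 0.184]
wrist_force: [-0.7, 0.1, -0.1]
finger_gap: 51.8
finger_force: 0.0
[ 444.  -163.3  365. ] [-108.7   -8.3  365. ]
lid z [-4.0000e-03  8.1587e+01] 0.7557475220621199
bail 0.9 [265. 142.] 1106 [-56.  -1.  86.] [-89. -19.  66.] [-45.  19.  93.]
lever 0.74 [267.  79.] 59237 [-8. -0. 82.] [ -87. -124.   70.] [ 41. 124.  85.]
lever 0.64 [268. 182.] 2847 [-83.   0.  75.] [-111.  -18.   59.] [-46.  19.  93.]
keeper 0.75 [266.  75.] 56056 [-5. -0. 82.] [ -58. -124.   80.] [ 41. 124.  84.]
-122 197 mid z  leg z [245.9 257.4] y -35.0 20.0
-116 1002 mid z [83.  83.9 85.3] leg z [217.6 261.4] y -35.0 20.0
-110 1474 mid z [81.1 83.  85.3] leg z [226.6 268.4] y -35.0 20.0
-104 4012 mid z [74.5 76.4 80.8] leg z [223.8 272.2] y -35.0 31.0
-98 1666 mid z [69.9 72.  73.9] leg z [282.8 286.7] y -35.0 35.0
-92 8360 mid z [ 70.  289.3 296.3] leg z [286.6 296. ] y -35.0 35.0
-86 15808 mid z [276.2 279.7 297.1] leg z [282.2 297.1] y -35.0 35.0
-80 6863 mid z [ 58.4  60.4 277.1] leg z [281.3 286.7] y -35.0 35.0
-74 209 mid z [58.  60.4 92.5] leg z [76.  78.7] y -19.0 20.0
-68 298 mid z [83.3 85.2 93.5] leg z [80.  81.9] y -18.0 19.0
keep -64 17 [85.3 85.7] -7.0 7.0
keep -61 10 [85.4 85.6] -6.0 7.0
keep -58 16 [85.4 86. ] -7.0 7.0
keep -55 10 [85.3 88.3] -7.0 6.0
keep -52 195 [91.6 93.3] -14.0 14.0
keep -49 162 [92.1 93.4] -14.0 14.0
keep -46 84 [90.6 92. ] -14.0 14.0
keep -43 25 [85.3 85.9] -13.0 13.0
keep -40 16 [85.3 86. ] -13.0 13.0
keep -37 7 [85.4 86.5] -5.0 3.0
keep -34 8 [85.2 85.5] -5.0 8.0
```

View pics/look1.png

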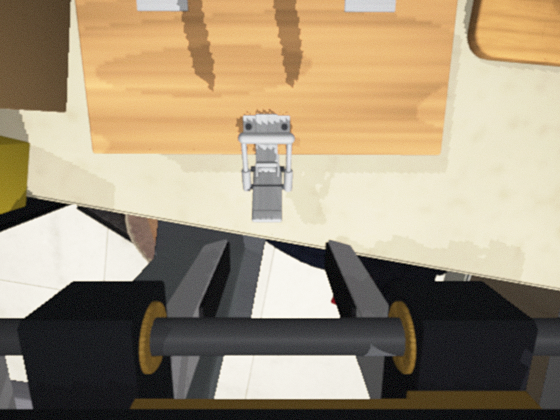

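```bash
python3 -m creep '{"slide":[[-1.17,0.65,0],[0,0,0],[0,0,0],[0,0,-3.5],[0,0,-3],[0,0,0],[0,0,0]],"turn":[0,0,0,0,0,0,0],"claw":[0,0,0,0,0,0,0]}' 20
python3 m4.py | head -1
```

```text
clock: 43.1
eef_pos: [432.3, -157.1, 301.0]
eef_rot: [3.141, -0.001, 0.184]
wrist_force: [-0.9, -0.2, 1.3]
finger_gap: 0.2
finger_force: 0.0
[ 432.3 -157.1  301. ] [-1.191e+02 -1.000e-01  3.010e+02]
```

```bash
python3 -m creep '{"slide":[[0,0,-1.5],[0,0,-1.5],[0,0,-1.35],[0,0,0]],"turn":[0,0,0,0],"claw":[0,0,0,0]}'
python3 -m creep '{"slide":[[0.1,0.02,-0.7],[0.1,0.02,-0.7],[0,0,0]],"turn":[0,0,0],"claw":[0,0,0]}'
```

```text
clock: 43.8
eef_pos: [431.8, -156.9, 255.0]
eef_rot: [-3.14, 0.002, 0.184]
wrist_force: [0.6, -0.3, 0.2]
finger_gap: 0.1
finger_force: 0.0
clock: 44.18
eef_pos: [434.2, -156.6, 242.2]
eef_rot: [3.141, -0.0, 0.184]
wrist_force: [2.3, -0.2, 1.9]
finger_gap: 0.3
finger_force: 1.0
```

```bash
python3 -m creep '{"slide":[[0.2,0.04,-0.45],[0.25,0.05,-0.45],[0.4,0.07,-0.4],[0.4,0.07,-0.4],[0,0,0]],"turn":[0,0,0,0,0],"claw":[0,0,0,0,0]}'
python3 -m creep '{"slide":[[0.5,0.09,-0.3],[0.5,0.09,-0.3],[0,0,0]],"turn":[0,0,0],"claw":[0,0,0]}'
```

```text
clock: 44.8
eef_pos: [446.7, -154.2, 225.0]
eef_rot: [-3.141, 0.0, 0.184]
wrist_force: [1.2, -0.4, 2.3]
finger_gap: 0.7
finger_force: 1.0
clock: 45.18
eef_pos: [457.0, -152.3, 219.3]
eef_rot: [3.141, -0.001, 0.184]
wrist_force: [3.5, 0.7, 3.3]
finger_gap: 0.5
finger_force: 1.7
```

```bash
python3 -m creep '{"slide":[[0.4,0.07,-0.1],[0.4,0.07,-0.1],[0.2,0.04,0],[0,0,0]],"turn":[0,0,0,0],"claw":[0,0,0,0]}'
python3 -m creep '{"slide":[[0.2,0.04,0],[0.1,0.02,0],[0,0,0]],"turn":[0,0,0],"claw":[0,0,0]}'
```

```text
clock: 45.68
eef_pos: [465.8, -150.9, 217.4]
eef_rot: [-3.141, 0.004, 0.184]
wrist_force: [-13.9, -3.3, 15.2]
finger_gap: 0.4
finger_force: 11.0
clock: 46.05
eef_pos: [467.2, -150.8, 217.3]
eef_rot: [-3.139, 0.01, 0.184]
wrist_force: [-39.1, -10.7, 34.2]
finger_gap: -0.0
finger_force: 25.0
```

```bash
python3 -m creep '{"slide":[[-1,-0.2,0],[-3,-0.5,0],[-2,-0.4,5],[0,0,5],[0,0,5],[0,0,0],[0,0,0]],"turn":[0,0,0,0,0,0,0],"claw":[0.5,0.5,0.5,0.5,0.5,0.5,0.5]}'
python3 m4.py; cp $(ls -t pics/wl_* | head -1) pics/look2.png
```

```text
clock: 46.92
eef_pos: [409.2, -160.9, 366.2]
eef_rot: [-3.141, 0.001, 0.184]
wrist_force: [-0.1, 0.8, 0.2]
finger_gap: 47.5
finger_force: 0.0
[ 409.2 -160.9  366.2] [-1.424e+02  3.000e-01  3.662e+02]
lid z [1.0000e-03 8.1079e+01] 0.7341923670531709
bail 0.87 [280. 109.] 932 [-63.  -1.  89.] [-76. -19.  -0.] [-58.  20.  92.]
bail 0.66 [280.  52.] 41007 [-25.  -0.  81.] [ -65. -124.   64.] [  7. 124.  85.]
lever 0.68 [282. 111.] 1090 [-64.   0.  89.] [-78. -19.  43.] [-58.  19.  92.]
lever 0.21 [280.  53.] 40658 [-25.  -0.  81.] [ -64. -124.   79.] [  7. 124.  84.]
-140 2122 mid z  leg z [231.6 273.4] y -35.0 35.0
-134 4627 mid z  leg z [227.6 278.7] y -35.0 35.0
-128 6206 mid z [289.5 290.6 292.1] leg z [288.2 291.7] y -35.0 35.0
-122 13235 mid z [280.4 281.7 298.4] leg z [287.4 298.4] y -35.0 35.0
-116 8918 mid z [277.  279.2 281.1] leg z [285.4 288. ] y -35.0 35.0
-110 4603 mid z  leg z [280.3 287.1] y -35.0 35.0
-80 248 mid z [56.6 59.  64.5] leg z [45.9 52.5] y -19.0 20.0
-74 339 mid z [56.  58.9 92.1] leg z [56.5 68. ] y -19.0 20.0
-68 447 mid z [88.4 90.6 92.6] leg z [88.9 91.5] y -20.0 21.0
keep -64 159 [90.7 92. ] -14.0 14.0
keep -61 193 [90.  91.8] -14.0 14.0
keep -58 6 [87.3 87.7] -14.0 5.0
keep -55 2 [85.2 85.3] -3.0 6.0
keep -52 2 [85.2 85.3] -7.0 4.0
keep -49 2 [85.2 85.3] 2.0 8.0
keep -46 2 [85.5 85.7] -3.0 8.0
keep -43 1 [85.3 85.3] -0.0 -0.0
keep -40 1 [85.1 85.1] 13.0 13.0
keep -37 3 [85.  85.2] -5.0 5.0
keep -34 1 [85. 85.] -6.0 -6.0
```

View pics/look2.png

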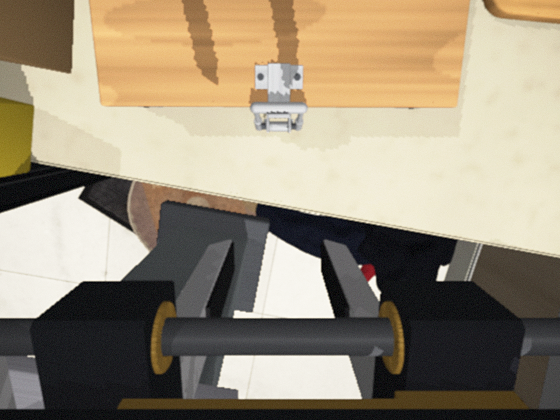

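```bash
python3 -c "from cell import manip;print(manip.sign_off())"
```

```text
the job is handed in; nothing more can be done
None
```

I handed the job in: all four jars stand in the box with the row pushed tight against the end wall. The lid is shut, the bail is hooked over the keeper, and the last wrist picture shows the lever closed against the box. One slip: while closing over the half-shut lid, the fingers briefly pinched its edge (wrist force about 40 N, pad force about 53 N). The hand-in returned no verdict.

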